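Ballast a lamp base and snap its cover home

TASK

Refill the ballast of the lamp base: pour the small nuts from the cup into the base's pot and put every big nut lying on the bench in too. Then lay the cover in the pot's mouth, knob up, let go of it, and press it straight down with the hand pusher, not with the gripper itself, until it snaps fully home on its ledge. Finish with the pusher standing upright in its tray and the empty cup upright on the bench, and leave the other things on the bench undisturbed.

Things in the scene. Friction and masses are not known exactly. Their poses are not given: they have to be found in the camera images.
- base: fixed white lamp foot: disc 200 mm across, 14 mm thick, with an open round ballast pot (124 mm outside diameter, rim at z = 88 mm) in its middle and a stem socket (24 mm across, top at 44 mm) on the disc 82 mm from the centre towards +x. Origin: centre of the underside, z up. The pot's chamber is 84 mm across, from its floor at z = 16 mm up to a ledge at z = 66 mm
- mouth (a point): centre of the pot's mouth at rim height (88 mm above the bench). From the rim down to the ledge the recess for the cover is 98 mm across, bevelled to 106 mm in its top 6 mm. Three sprung steel balls, 120 degrees apart, stand 4 mm out of its wall at 75.5 mm above the bench; the cover laid on them rests with its underside about 75 mm above the bench
- ledge (a point): centre of the pot at the height of the 7 mm wide ledge (66 mm above the bench), where the underside of the seated cover lies. Pushed straight down with roughly 10 to 20 N the cover snaps past the sprung balls on to the ledge and stays held
- cover: loose grey snap cover: a round plate 95 mm across, 9 mm thick, bevelled, underside 87 mm across, with a central knob 22 mm in diameter whose flat top is 33 mm above the underside; about 90 g; lies knob up on the bench; origin at the centre of the underside, z up through the knob
- scoop: loose aluminium pouring cup (parts scoop), 160 g: inner floor 72 x 50 mm at height 4 mm, walls 34 mm high, on its -x side a ramp 50 mm wide rising at 29 degrees to the pouring lip, on its +x side an upright black square post handle 16 x 16 mm, top at 85 mm. Origin: underside, centre of the flat floor; z up. The small nuts lie loose in it
- handle (a point): point on the axis of the cup's post handle, 70 mm above the cup's underside and 46 mm towards its +x; its faces look along the cup's x and y
- lip (a point): middle of the cup's pouring lip, 88 mm from the cup's origin towards its -x and 32 mm above the underside. Nuts begin to slide out over it when the cup is tipped about 60 degrees lip down; 75 to 80 degrees empties it
- pusher: loose hand pusher standing upright in its tray: steel foot 44 mm diameter and 18 mm high, flat below, with a round wooden handle 22 mm in diameter from there to 88 mm; about 250 g; origin at the centre of the foot's underside, z up
- tray: fixed shallow steel tray for the pusher, 110 x 110 mm outside, walls 4 mm thick and 14 mm high, inner floor at 4 mm; origin at the centre of its underside
- nut1: steel hex nut, 17 mm across flats, 19.6 mm across corners, 9 mm thick, about 14 g; starts inside the pouring cup; origin at its centre, z along the hole, two parallel flats face +y and -y, others every 60 degrees; None if absent in this start
- nut2: steel hex nut, 17 mm across flats, 19.6 mm across corners, 9 mm thick, about 14 g; starts inside the pouring cup; origin at its centre, z along the hole, two parallel flats face +y and -y, others every 60 degrees; None if absent in this start
- nut3: steel hex nut, 17 mm across flats, 19.6 mm across corners, 9 mm thick, about 14 g; starts inside the pouring cup; origin at its centre, z along the hole, two parallel flats face +y and -y, others every 60 degrees; None if absent in this start
- nut4: steel hex nut, 17 mm across flats, 19.6 mm across corners, 9 mm thick, about 14 g; starts inside the pouring cup; origin at its centre, z along the hole, two parallel flats face +y and -y, others every 60 degrees; None if absent in this start
- nut5: steel hex nut, 17 mm across flats, 19.6 mm across corners, 9 mm thick, about 14 g; starts inside the pouring cup; origin at its centre, z along the hole, two parallel flats face +y and -y, others every 60 degrees; None if absent in this start
- nut6: steel hex nut, 17 mm across flats, 19.6 mm across corners, 9 mm thick, about 14 g; starts inside the pouring cup; origin at its centre, z along the hole, two parallel flats face +y and -y, others every 60 degrees; None if absent in this start
- bignut1: steel hex nut, 24 mm across flats, 27.7 mm across corners, 13 mm thick, about 35 g; starts lying on the bench; origin at its centre, z along the hole, two parallel flats face +y and -y, others every 60 degrees; None if absent in this start
- bignut2: steel hex nut, 24 mm across flats, 27.7 mm across corners, 13 mm thick, about 35 g; starts lying on the bench; origin at its centre, z along the hole, two parallel flats face +y and -y, others every 60 degrees; None if absent in this start
- bignut3: steel hex nut, 24 mm across flats, 27.7 mm across corners, 13 mm thick, about 35 g; starts lying on the bench; origin at its centre, z along the hole, two parallel flats face +y and -y, others every 60 degrees; None if absent in this start
- bignut4: steel hex nut, 24 mm across flats, 27.7 mm across corners, 13 mm thick, about 35 g; starts lying on the bench; origin at its centre, z along the hole, two parallel flats face +y and -y, others every 60 degrees; None if absent in this start
- screwdriver: yellow-handled screwdriver lying on the bench (bystander, loose); origin at its underside
- spool: solder spool, 52 mm across, 40 mm high (bystander, loose); origin at its underside
- jar: clear jar, 56 mm across, 70 mm high (bystander, loose); origin at its underside
Things that resemble listed ones, but are neither listed nor needed, are in the scene too. Of the things shaped like the cover, the grey one is meant.

How it is judged:
By the outcome, as a careful person would: the job done as asked, in the order asked, and still so for the second after the job is handed in, with the robot touching nothing.
Of nut1, nut2, nut3, nut4, nut5, nut6 only 3 to 6 are there at a start; the rules pass over those that are not, and their reading is None.
Of bignut1, bignut2, bignut3, bignut4 only 2 to 4 are there at a start; the rules pass over those that are not, and their reading is None.
At some moment in a run one of bignut1, bignut2, bignut3, bignut4, cover may be knocked a few centimetres aside while the robot is not near it.
It also fails if it takes over 210 s, if anything falls off the work surface, if the arm or the gripper's body presses on something with over 40 N, if the wrist force passes 120 N, or if a joint passes its speed limit or range.

ROBOT

A 6-joint arm with a two-finger parallel gripper is mounted at the origin on the work surface. World frame = base frame: x ahead of the robot, y to its left, z up, the work surface at z = 0. Lengths are in m, angles in degrees, forces in N, time in s.
With the tool pointing down it reaches from about 0.375 to 0.975 m from the base axis. Payload 3.8 kg.
Tool frame: the origin (TCP) lies midway between the tips of the shut fingers; the grasp point (between the pads) lies 19 mm behind it; y points along the fingers, z is the direction in which the jaws open and shut, and the axes are right-handed (so a half turn about y gives the same grasp; the last joint's range is limited). The gripper opens to 88 mm and grips with 3 to 60 N. Pads are 18 mm wide; open, the fingers measure 123 mm over their backs; the gripper's body (75 mm by 187 mm) begins 45 mm behind the grasp point.
Start: joints at [-72.359, 15.12, 91.902, -0, 72.978, -2.114], TCP at [0.228, -0.635, 0.239] pointing down, gripper open.
Joint ranges: [-150.88, 150.88], [-54.13, 125.18], [17.81, 147.31], [-75.09, 255.09], [0, 152.58], [-146.25, 146.25]. Speed limits (degrees/s): [147.25, 147.25, 180, 180, 180, 180].

INTERFACE

Orientations are given as [roll, pitch, yaw] about the fixed x, y, z axes, in that order (R = Rz(yaw) Ry(pitch) Rx(roll)).
In Python, from station import * gives the robot as it stands.
- The arm moves only by the shell command python3 -m jog 'ROWS' [FORCE]. ROWS is JSON, one flat list of numbers, 7 for each row, row after row: the shift along the world's x, y, z scaled (see below), then the turn, a rotation vector about the world's x, y, z scaled (see below), then the gripper's target within -1 to 1 (fully open at 1, half-way at 0, shut at -1). In form: [x, y, z, wx, wy, wz, claw, x, y, z, wx, wy, wz, claw, ...]. A call has 1 to 20 rows; each row shifts and turns the commanded pose from where the row before left it; what a row does not reach is not made up. The controller multiplies each number of a shift by 2 cm and each number of a turn by 4 degrees. A row lasts 1/12 s, in which the tool goes at most 41.7 mm and 7.16 degrees, less where a joint would pass 70% of its speed; a pose out of reach is approached as far as the arm can. A call with a number of a shift or a turn outside -1 to 1 is refused whole. A call with a gripper value outside its range is refused whole. The fingers move at their own pace and stop on an object; FORCE is the grip in N (left out, the last holds). Time passes only in rows, so rows that do not move let the fingers close. It gives the time, the measured TCP pose, the force and the opening at its end, in the units of the state.
- sense(): the state, without advancing time (a new reading comes with each control period).
- get_image(name): name is "scene" or "top" or "wrist"; returns a dict with "pixels" (384x512x3 uint8, red, green, blue), "intrinsics" (3x3 intrinsics, pixels), "pose" (4x4, takes a point from camera to world coordinates). Camera axes: x right, y down, z forward; pixel columns grow to the right and rows downward; lengths in m; the calibration is good to about 2 mm. The wrist camera is an equidistant fisheye: a pixel r from the principal point sees the ray r / f radians off the axis. A picture is of the moment at which its call begins. There is no depth.
- job_done(): hands the job in, once; it reports no verdict.
The state is a dict: "time": time; "q": joint angles; "qvel": joint speeds; "joint_torque": joint torques, N m; "tool_pos": TCP position; "orientation": TCP orientation; "force": force on the tool from outside, world axes, zero at the start; "ft_torque": the same for the moment, N m; "gripper_width": finger opening in m.
Only numpy, scipy, OpenCV 4.12 (cv2) and the standard library are available. Lean on these libraries where they do the work, as an engineer would, in place of code of your own. Each camera call takes 0.05 s, during which the arm holds its last target. There are 200 camera calls.

## Working session

There is one attempt and no reset: what is moved stays moved. The work goes in short steps, Python scripts to look and compute and a shell command to move; the robot and the scene stay as the last step left them, time stands still between calls to the robot, and variables do not carry over. Pictures are saved under pics/ and viewed, about 12 in all and at most 16, crops included, and the job is handed in when it is done.

```bash
mkdir -p pics; cat > h.py <<'E'
from station import *
import numpy as np, cv2
def snap(n,f=None):
    d=get_image(n)
    if f: cv2.imwrite('pics/'+f,d['pixels'][:,:,::-1])
    return d
def ray(d,u,v):
    K=np.array(d['intrinsics']);P=np.array(d['pose'])
    x=(u-K[0,2])/K[0,0];y=(v-K[1,2])/K[1,1]
    if d.get('fish'):
        r=np.hypot(x,y);s=np.sin(r)/r if r>1e-9 else 1
        c=np.array([x*s,y*s,np.cos(r)])
    else: c=np.array([x,y,1.])
    return P[:3,3],P[:3,:3]@c
def pt(d,u,v,z=0):
    o,r=ray(d,u,v);return (o+r*(z-o[2])/r[2])
def proj(d,p):
    K=np.array(d['intrinsics']);P=np.array(d['pose'])
    c=P[:3,:3].T@(np.array(p)-P[:3,3])
    if d.get('fish'):
        r=np.hypot(c[0],c[1]);t=np.arctan2(r,c[2]);c=np.array([c[0]/r*t,c[1]/r*t,1])
    else: c=c/c[2]
    return K[0,0]*c[0]+K[0,2],K[1,1]*c[1]+K[1,2]
def wrist(f=None):
    d=snap('wrist',f);d['fish']=1;return d
E
python3 - <<'E'
from h import *
import pickle
a=snap('top');b=snap('scene');w=wrist()
pickle.dump((a,b,w),open('s0.pkl','wb'))
for n,d in zip(('top','scene','wrist'),(a,b,w)): print(n,np.round(d['intrinsics'],1).tolist(),np.round(d['pose'],3).tolist())
cv2.imwrite('pics/top0.png',cv2.resize(a['pixels'][:,:,::-1],(800,600),interpolation=cv2.INTER_CUBIC))
cv2.imwrite('pics/scene0.png',cv2.resize(b['pixels'][:,:,::-1],(800,600),interpolation=cv2.INTER_CUBIC))
print(sense())
E
```

```text
top [[370.0, 0.0, 251.9], [0.0, 370.0, 195.0], [0.0, 0.0, 1.0]] [[-0.029, -0.998, 0.062, 0.431], [-0.999, 0.028, -0.016, 0.0], [0.014, -0.062, -0.998, 1.139], [0.0, 0.0, 0.0, 1.0]]
scene [[407.2, 0.0, 254.6], [0.0, 407.2, 192.2], [0.0, 0.0, 1.0]] [[-0.765, 0.464, -0.446, 1.04], [0.644, 0.54, -0.542, 0.665], [-0.011, -0.702, -0.713, 0.971], [0.0, 0.0, 0.0, 1.0]]
wrist [[297.3, 0.0, 251.7], [0.0, 297.3, 192.6], [0.0, 0.0, 1.0]] [[0.337, -0.9, -0.275, 0.298], [-0.941, -0.323, -0.096, -0.609], [-0.002, 0.291, -0.957, 0.383], [0.0, 0.0, 0.0, 1.0]]
{'time': 0.15, 'q': array([-7.23576559e+01,  1.51614776e+01,  9.19618148e+01, -2.08765251e-03,
        7.29802298e+01, -2.11416956e+00]), 'qvel': array([-0.05133099, -0.15694589, -0.26567138, -0.10074321, -0.01207071,
        0.02553839]), 'joint_torque': array([-1.05891854e-04, -5.02847135e+01, -3.57469726e+01,  7.28506059e-02,
        2.49953294e-02, -9.34793388e-05]), 'tool_pos': array([ 0.22798475, -0.63474142,  0.23766158]), 'orientation': array([-9.01035253e+01,  1.82526244e-03, -1.60242875e+02]), 'force': array([-0.27731248,  0.571318  ,  0.27933642]), 'ft_torque': array([ 0.01360567, -0.05387105, -0.02573296]), 'gripper_width': 0.08850459825211661}
```

View pics/top0.png

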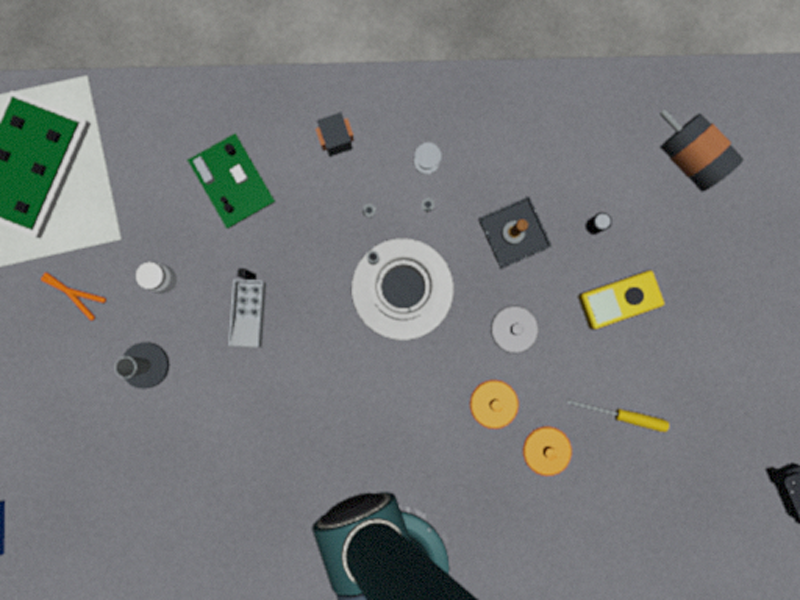

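View pics/scene0.png

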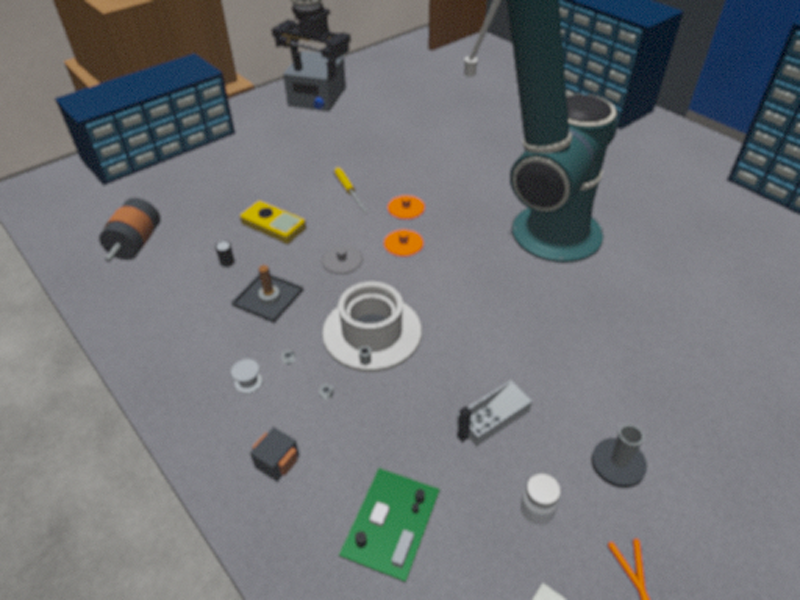

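The top view (800×600) shows:
- base (403,287), with the stem at (373,258)
- grey cover (515,329). The two orange discs at (494,404) and (548,451) are look-alikes, and the task says the grey one is meant.
- tray and pusher (515,232)
- cup (247,312), handle at (245,273)
- two big nuts, (369,210) and (428,204)

Next I'll measure these positions.

```bash
python3 - <<'E'
from h import *
import pickle
a,b,w=pickle.load(open('s0.pkl','rb'))
s=0.64
def t(n,u,v,z): print(n,'top',np.round(pt(a,u*s,v*s,z),3)[:2])
def c(n,u,v,z): print(n,'scene',np.round(pt(b,u*s,v*s,z),3)[:2])
t('nutA',369,210,.013);c('nutA',326,391,.013);t('nutB',428,204,.013);c('nutB',288,356,.013)
t('cover',515,329,.009);c('cover',342,261,.009);t('knob',517,328,.033);c('knob',342,254,.033)
t('mouth',403,287,.088);c('mouth',371,300,.088)
t('stem',373,258,.044);c('stem',365,351,.044)
t('pushtop',520,226,.092);c('pushtop',264,269,.092)
t('tray',514,232,.01);c('tray',268,296,.01)
t('handletop',243,272,.085);c('handletop',464,411,.085)
t('lipL',229,346,.032);t('lipR',262,346,.032);c('lipL',531,402,.032);c('lipR',514,383,.032)
# cropped mosaic
im=a['pixels'][:,:,::-1]
crops=[im[160:230,130:190],im[115:145,220:290],im[185:235,300:360],im[120:180,300:360],im[145:225,215:300]]
bs=[b['pixels'][230:290,285:350,::-1]]
cv2.imwrite('pics/m1.png',np.hstack([cv2.resize(x,(265,int(265*x.shape[0]/x.shape[1])),interpolation=cv2.INTER_CUBIC)[:300] if 0 else cv2.resize(x,(260,290),interpolation=cv2.INTER_CUBIC) for x in (crops[0],crops[2],bs[0])]))
E
```

```text
nutA top [0.689 0.026]
nutA scene [0.694 0.031]
nutB top [ 0.698 -0.091]
nutB scene [ 0.702 -0.086]
cover top [ 0.447 -0.254]
cover scene [ 0.454 -0.244]
knob top [ 0.449 -0.252]
knob scene [ 0.455 -0.24 ]
mouth top [ 0.528 -0.034]
mouth scene [ 0.527 -0.041]
stem top [0.59 0.02]
stem scene [0.595 0.023]
pushtop top [ 0.635 -0.252]
pushtop scene [ 0.64 -0.25]
tray top [ 0.639 -0.26 ]
tray scene [ 0.642 -0.256]
handletop top [0.564 0.257]
handletop scene [0.569 0.262]
lipL top [0.43  0.298]
lipR top [0.428 0.236]
lipL scene [0.437 0.301]
lipR scene [0.429 0.253]
```

View pics/m1.png

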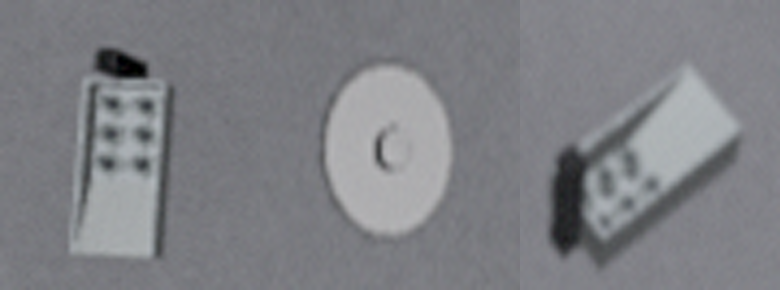

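Confirmed: six small nuts in the cup, and the grey cover lies knob up. I'll move above the cup handle.

```bash
python3 -m jog '[1,1,0,0,0,-0.9,1,1,1,0,0,0,-0.9,1,1,1,0,0,0,-0.9,1,1,1,0,0,0,-0.9,1,1,1,0,0,0,-0.9,1,1,1,0,0,0,-0.9,1,1,1,0,0,0,-0.9,1,1,1,0,0,0,0,1,1,1,0,0,0,0,1,1,1,0,0,0,0,1,1,1,0,0,0,0,1,1,1,0,0,0,0,1,1,1,0,0,0,0,1,1,1,0,0,0,0,1,1,1,0,0,0,0,1,1,1,0,0,0,0,1,0.9,1,0,0,0,0,1,0,1,0,0,0,0,1,0,1,0,0,0,0,1,0,1,0,0,0,0,1]' 40
python3 -c "
from station import *;s=sense();open('log.txt','a').write(repr((s['q'].tolist(),s['tool_pos'].tolist(),s['orientation'].tolist()))+'\n');print(s['q'])"
python3 -m jog '[0,1,0,0,0,0,1,0,1,0,0,0,0,1,0,1,0,0,0,0,1,0,1,0,0,0,0,1,0,1,0,0,0,0,1,0,1,0,0,0,0,1,0,1,0,0,0,0,1,0,1,0,0,0,0,1,0,1,0,0,0,0,1,0,1,0,0,0,0,1,0,1,0,0,0,0,1,0,1,0,0,0,0,1,0,1,0,0,0,0,1,0,1,0,0,0,0,1,0,1,0,0,0,0,1,0,1,0,0,0,0,1,0,1,0,0,0,0,1,0,1,0,0,0,0,1,0,1,0,0,0,0,1,0,1,0,0,0,0,1]'
python3 -m jog '[0,1,-0.5,0,0,0,1,0,1,-0.5,0,0,0,1,0,0.9,-0.5,0,0,0,1,0,0.8,-0.5,0,0,0,1,0,0,0,0,0,0,1,0,0,0,0,0,0,1]'
python3 - <<'E'
from h import *
s=sense();open('log.txt','a').write(repr((s['q'].tolist(),s['tool_pos'].tolist(),s['orientation'].tolist()))+'\n');print(s['q'],s['tool_pos'],s['orientation'])
d=wrist('w1.png')
import pickle;pickle.dump(d,open('w1.pkl','wb'))
E
```

```text
time: 1.82
tool_pos: [0.5662, -0.234, 0.238]
orientation: [-90.0, -0.1, 174.6]
force: [0.4, 0.5, 0.8]
gripper_width: 0.0884
[-2.47825278e+01  8.49691217e+00  9.98856550e+01 -5.24775862e-04
  7.16857366e+01  7.06338378e+01]
time: 3.48
tool_pos: [0.5658, 0.1657, 0.2383]
orientation: [-90.0, -0.0, 174.6]
force: [-0.4, -0.1, -0.1]
gripper_width: 0.0884
time: 3.98
tool_pos: [0.5653, 0.239, 0.1974]
orientation: [-89.9, -0.1, 174.6]
force: [0.4, 0.1, 0.2]
gripper_width: 0.0882
[ 2.06065304e+01  1.03007350e+01  1.02191104e+02 -2.37388066e-02
  6.76583203e+01  1.15968255e+02] [0.56530313 0.23901972 0.19738081] [-8.99145299e+01 -1.25396033e-01  1.74647234e+02]
```

View pics/w1.png

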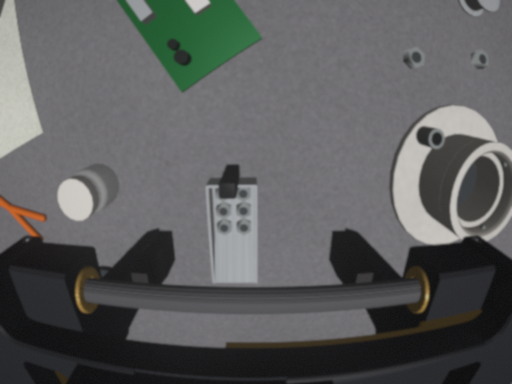

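The wrist view shows the cup below the hand: handle top at about (232,168), wall-top corners at (207,186) and (257,184), lip corners at (212,282) and (258,282). I'll cast these to positions.

```bash
python3 - <<'E'
from h import *
import pickle
d=pickle.load(open('w1.pkl','rb'))
for n,u,v,z in [('htopfar',232,166,.085),('htop',231,172,.085),('cA',207,186,.034),('cB',257,184,.034),('lA',212,282,.032),('lB',258,282,.032),('nutA',416,58,.013),('nutB',481,60,.013)]:
    print(n,np.round(pt(d,u,v,z),4))
im=d['pixels'][150:290,190:280,::-1]
cv2.imwrite('pics/c1.png',np.hstack([cv2.resize(im,(386,600),interpolation=cv2.INTER_CUBIC)]))
E
```

```text
htopfar [0.5868 0.2552 0.085 ]
htop [0.5814 0.2567 0.085 ]
cA [0.557  0.2893 0.034 ]
cB [0.5541 0.2349 0.034 ]
lA [0.4321 0.3023 0.032 ]
lB [0.4274 0.2447 0.032 ]
nutA [0.6891 0.0286 0.013 ]
nutB [ 0.6966 -0.0853  0.013 ]
```

View pics/c1.png

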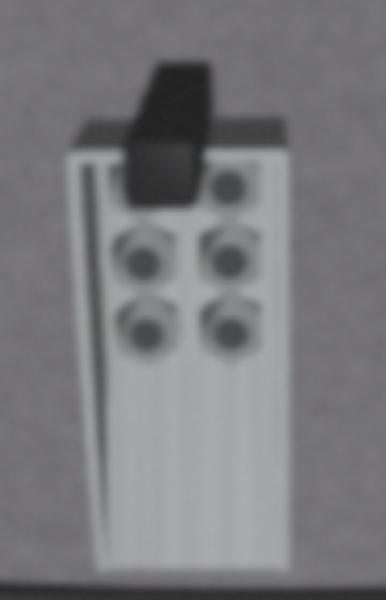

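The handle axis is at about (0.564, 0.260) and the cup yaw is about −5°. The tool is already aligned, so I'll descend and grip.

```bash
python3 -m jog '[0,0.5,-0.5,0,0,0,1,0,0.5,-0.8,0,0,0,1,0,0,-1,0,0,0,1,0,0,-1,0,0,0,1,0,0,-1,0,0,0,1,0,0,-1,0,0,0,1,0,0,-1,0,0,0,1,0,0,-1,0,0,0,1,0,0,0,0,0,0,1,0,0,0,0,0,0,-1,0,0,0,0,0,0,-1,0,0,0,0,0,0,-1,0,0,0,0,0,0,-1,0,0,0,0,0,0,-1,0,0,0,0,0,0,-1,0,0,0,0,0,0,-1,0,0,0,0,0,0,-1,0,0,0,0,0,0,-1]' 55
python3 -m jog '[0,0,0,0,0,0,-1,0,0,0.3,0,0,0,-1,0,0,0.5,0,0,0,-1,0,0,0.5,0,0,0,-1,0,0,0.5,0,0,0,-1,0,0,0.5,0,0,0,-1,0,0,0.5,0,0,0,-1,0,0,1,0,0,0,-1,0,0,1,0,0,0,-1,0,0,1,0,0,0,-1,0,0,1,0,0,0,-1,0,0,1,0,0,0,-1,0,0,1,0,0,0,-1,0,0,1,0,0,0,-1,0,0,1,0,0,0,-1,0,0,0,0,0,0,-1,0,0,0,0,0,0,-1]' 55
python3 - <<'E'
from h import *
s=sense();print(s['q'],s['force'],s['ft_torque'])
d=snap('scene')['pixels'][:,:,::-1]; w=wrist()['pixels'][:,:,::-1]
cv2.imwrite('pics/g1.png',np.hstack([cv2.resize(d[60:324,160:512],(400,300)),cv2.resize(w,(400,300))]))
E
```

```text
time: 5.53
tool_pos: [0.5661, 0.2588, 0.0528]
orientation: [-90.0, 0.0, 174.6]
force: [-0.4, -0.6, -0.1]
gripper_width: 0.0304
time: 6.95
tool_pos: [0.567, 0.2591, 0.2708]
orientation: [-90.1, 0.2, 174.6]
force: [0.2, -0.4, -2.8]
gripper_width: 0.0152
[ 2.22691955e+01  8.39496529e+00  9.65314381e+01 -4.11787465e-03
  7.48398702e+01  1.17710604e+02] [ 0.24849625 -0.41647176 -2.76994597] [ 0.04906534 -0.10546369  0.00011341]
```

View pics/g1.png

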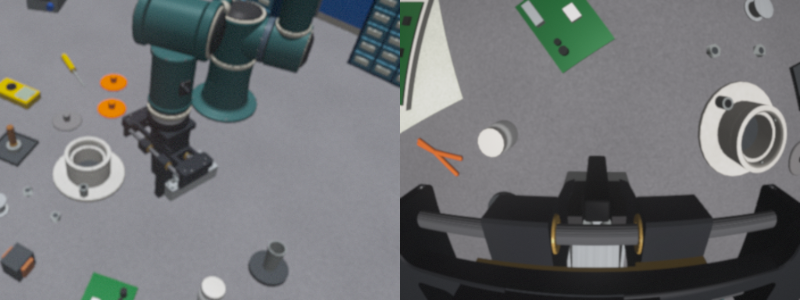

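The cup is held (about 2.5 N). The free way to pour is with the fingers tilting back towards the robot, so I'll turn the cup half round on the way to the pot.

```bash
R='placeholder'; python3 -m jog '[-0.13,-0.33,0.03,0,0,0.5,-1,-0.13,-0.33,0.03,0,0,1,-1,-0.13,-0.33,0.03,0,0,1,-1,-0.13,-0.33,0.03,0,0,1,-1,-0.13,-0.33,0.03,0,0,1,-1,-0.13,-0.33,0.03,0,0,1,-1,-0.13,-0.33,0.03,0,0,1,-1,-0.13,-0.33,0.03,0,0,1,-1,-0.13,-0.33,0.03,0,0,1,-1,-0.13,-0.33,0.03,0,0,1,-1,-0.13,-0.33,0.03,0,0,1,-1,-0.13,-0.33,0.03,0,0,1,-1,-0.13,-0.33,0.03,0,0,1,-1,-0.13,-0.33,0.03,0,0,1,-1,-0.13,-0.33,0.03,0,0,1,-1,-0.13,-0.33,0.03,0,0,1,-1,-0.13,-0.33,0.03,0,0,1,-1,-0.13,-0.33,0.03,0,0,1,-1,-0.13,-0.33,0.03,0,0,1,-1,-0.13,-0.33,0.03,0,0,1,-1]' 55
python3 -m jog '[-0.13,-0.33,0.03,0,0,1,-1,-0.13,-0.33,0.03,0,0,1,-1,-0.13,-0.33,0.03,0,0,1,-1,-0.13,-0.33,0.03,0,0,1,-1,-0.13,-0.33,0.03,0,0,1,-1,-0.13,-0.33,0.03,0,0,1,-1,-0.13,-0.33,0.03,0,0,1,-1,-0.13,-0.33,0.03,0,0,1,-1,-0.13,-0.33,0.03,0,0,1,-1,-0.13,-0.33,0.03,0,0,1,-1,-0.13,-0.33,0.03,0,0,1,-1,-0.13,-0.33,0.03,0,0,1,-1,-0.13,-0.33,0.03,0,0,1,-1,-0.13,-0.33,0.03,0,0,1,-1,-0.13,-0.33,0.03,0,0,1,-1,-0.13,-0.33,0.03,0,0,1,-1,-0.13,-0.33,0.03,0,0,1,-1,-0.13,-0.33,0.03,0,0,1,-1,-0.13,-0.33,0.03,0,0,1,-1,-0.13,-0.33,0.03,0,0,1,-1]'
python3 -m jog '[-0.13,-0.33,0,0,0,1,-1,-0.13,-0.33,0,0,0,1,-1,-0.13,-0.33,0,0,0,1,-1,-0.13,-0.33,0,0,0,1,-1,-0.13,-0.33,0,0,0,1,-1,0,0,0,0,0,0.8,-1,0,0,0,0,0,0,-1,0,0,0,0,0,0,-1]'
python3 - <<'E'
from h import *
s=sense();print(s['q'],s['force'],s['ft_torque'])
d=wrist('p1.png')
import pickle;pickle.dump(d,open('p1.pkl','wb'))
E
```

```text
time: 8.72
tool_pos: [0.5127, 0.1263, 0.2783]
orientation: [-90.2, -0.1, -107.2]
force: [0.8, 0.2, -2.4]
gripper_width: 0.0156
time: 10.38
tool_pos: [0.4606, -0.0054, 0.2903]
orientation: [-90.1, 0.2, -27.2]
force: [-0.3, 0.6, -2.7]
gripper_width: 0.0158
time: 11.05
tool_pos: [0.4482, -0.0382, 0.291]
orientation: [-90.0, 0.2, -4.4]
force: [-0.0, -0.1, -2.4]
gripper_width: 0.0154
[-8.04574484e+00 -1.15680770e+01  1.13882154e+02  8.61599120e-03
  7.78702769e+01 -9.36934295e+01] [-0.04036748 -0.10992232 -2.44509536] [ 0.06558774 -0.01535424 -0.0396313 ]
```

View pics/p1.png

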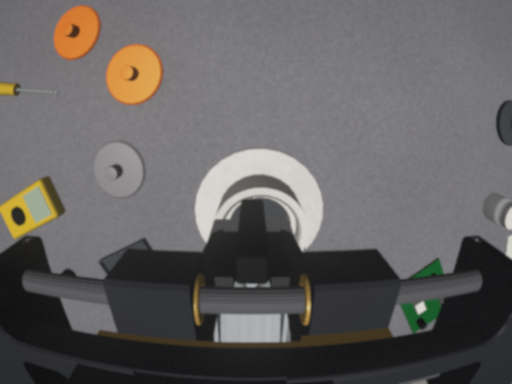

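The wrist view shows the pot ahead of the hand: disc edges at (195,208) and (323,207), disc top edge at (259,149). That gives a check on the mouth centre.

```bash
python3 - <<'E'
from h import *
import pickle
d=pickle.load(open('p1.pkl','rb'));a=pickle.load(open('s0.pkl','rb'))[0]
# white disc boundary points in wrist & top images, circle fit at z=.014
def fit(d,mask,z,roi):
    m=np.zeros_like(mask);x0,y0,x1,y1=roi;m[y0:y1,x0:x1]=mask[y0:y1,x0:x1]
    n,l,st,_=cv2.connectedComponentsWithStats(m);k=1+np.argmax(st[1:,4])
    h=cv2.convexHull(max(cv2.findContours((l==k).astype(np.uint8),0,1)[0],key=cv2.contourArea))[:,0]
    return np.array([pt(d,u,v,z)[:2] for u,v in h]),h
def circ(p):
    A=np.c_[2*p,np.ones(len(p))];s=np.linalg.lstsq(A,(p**2).sum(1),rcond=None)[0]
    return s[:2],np.sqrt(s[2]+s[:2]@s[:2])
for n,dd,roi in (('w',d,(180,130,340,215)),('t',a,(215,145,300,225))):
    g=dd['pixels'].astype(int);m=(g.min(2)>150).astype(np.uint8)
    p,h=fit(dd,m,.014,roi)
    if n=='w': p=p[h[:,1]<208]
    c,r=circ(p);
    e=abs(np.hypot(*(p-c).T)-r);c,r=circ(p[e<.003]);print(n,c,r,len(p))
E
```

```text
w [ 0.5325691 -0.0332351] 0.09923675591163257 25
t [ 0.5330456 -0.0346364] 0.09913485295826201 36
```

Two views agree on the mouth at (0.533, −0.034). I'll tip to 52° above the pot, lower, then look at the result before tipping on.

```bash
python3 -m jog '[0,0.1,0,0.03,0.5,0,-1,0,0.1,0,0.07,1,0,-1,0,0,0,0.07,1,0,-1,0,0,0,0.07,1,0,-1,0,0,0,0.07,1,0,-1,0,0,0,0.07,1,0,-1,0,0,0,0.07,1,0,-1,0,0,0,0.07,1,0,-1,0,0,0,0.07,1,0,-1,0,0,0,0.07,1,0,-1,0,0,0,0.07,1,0,-1,0,0,0,0.07,1,0,-1,0,0,0,0.03,0.5,0,-1,0,0,0,0,0,0,-1,0,0,0,0,0,0,-1]'
python3 - <<'E'
from h import *
s=sense();print(s['q'],s['force'],s['ft_torque'])
d=snap('scene')['pixels'][:,:,::-1]
cv2.imwrite('pics/g2.png',cv2.resize(d[60:300,130:450],(800,600),interpolation=cv2.INTER_CUBIC))
E
```

```text
time: 12.35
tool_pos: [0.4496, -0.0341, 0.2914]
orientation: [-90.4, 48.1, -4.4]
force: [0.8, 0.2, -3.0]
gripper_width: 0.0155
[ -6.22211993  20.48184951  91.46187856  -1.89202623 116.14659225
 -92.03285064] [ 0.79146474  0.19658499 -2.97332937] [ 0.05369544 -0.71381906  0.01332531]
```

View pics/g2.png

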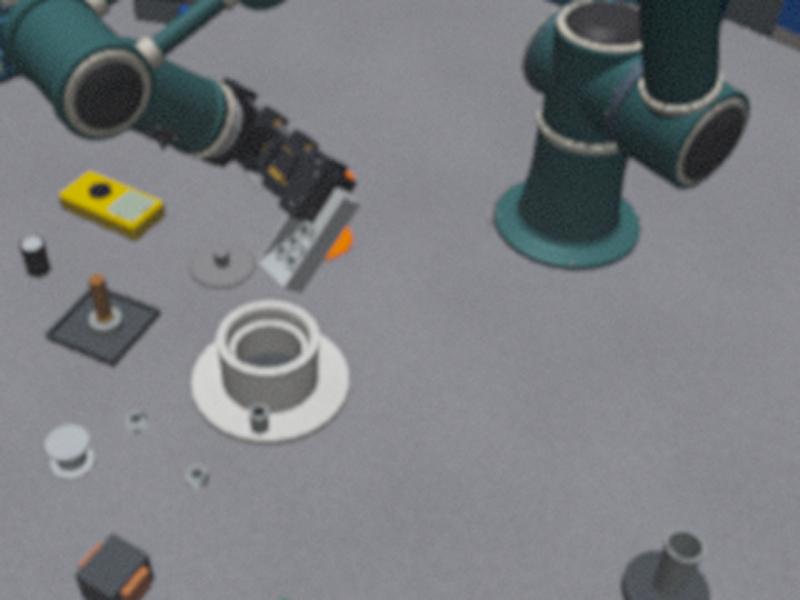

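Tilt is 48° and the nuts are still in the cup. Lowering and pouring with the lip held over the mouth.

```bash
python3 -m jog '[-0.08,0,-0.84,0,0,0,-1,-0.08,0,-0.84,0,0,0,-1,-0.08,0,-0.84,0,0,0,-1,-0.08,0,-0.84,0,0,0,-1,-0.08,0,-0.84,0,0,0,-1,0,0,0,0,0,0,-1,0.32,0,0.16,0.05,0.75,0,-1,0.32,0,0.16,0.05,0.75,0,-1,0.32,0,0.16,0.05,0.75,0,-1,0.32,0,0.16,0.05,0.75,0,-1,0.34,0,0.09,0.05,0.75,0,-1,0.34,0,0.09,0.05,0.75,0,-1,0.34,0,0.09,0.05,0.75,0,-1,0.34,0,0.09,0.05,0.75,0,-1,0.34,0,0.09,0.05,0.75,0,-1]' 55
python3 -m jog '[0.33,0,0,0.05,0.75,0,-1,0.33,0,0,0.05,0.75,0,-1,0,0,0,0,0,0,-1,0,0,0,0,0,0,-1,0,0,0,0,0,0,-1,0,0,0,0,0,0,-1,0,0,0,0,0,0,-1,0,0,0,0,0,0,-1,0,0,0,0,0,0,-1,0,0,0,0,0,0,-1]'
python3 - <<'E'
from h import *
s=sense();print(s['q'],s['force'],s['ft_torque'])
d=snap('scene')['pixels'][:,:,::-1]
cv2.imwrite('pics/g3.png',cv2.resize(d[90:250,180:340],(600,600),interpolation=cv2.INTER_CUBIC))
E
```

```text
time: 13.65
tool_pos: [0.5016, -0.0342, 0.2317]
orientation: [-91.4, 75.1, -5.4]
force: [-0.4, 0.2, -2.0]
gripper_width: 0.0153
time: 14.48
tool_pos: [0.5139, -0.0343, 0.2309]
orientation: [-92.4, 81.1, -6.3]
force: [-0.0, -0.7, -1.2]
gripper_width: 0.0155
[ -5.5363681   47.74130909  75.65063205  -2.36706216 137.71695518
 -91.62988186] [-0.02633834 -0.71800797 -1.1943065 ] [ 0.01026197 -0.86564831 -0.04248882]
```

View pics/g3.png

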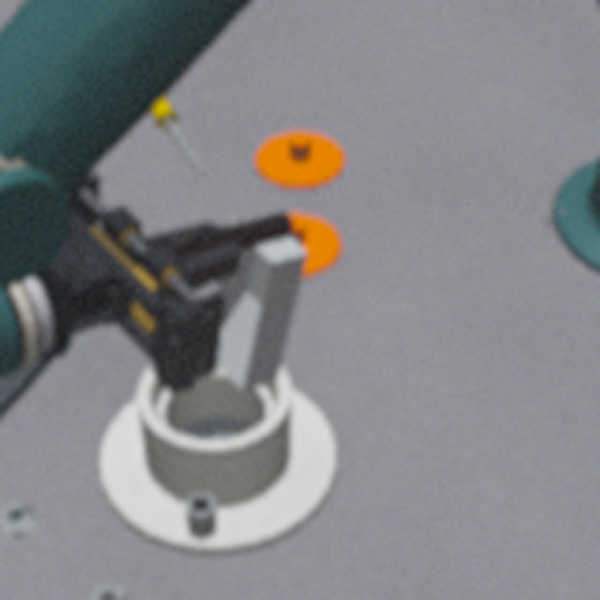

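The lip sits in the mouth at 81°, the cup looks empty, and the wrist force has dropped to about the bare cup's weight. I'll lift, untilt and set the cup down on the free bench at its old place.

```bash
python3 -m jog '[0,0,0.5,0,0,0,-1,0,0,1,0,0,0,-1,0,0,1,0,0,0,-1,0,0,1,0,0,0,-1,0,0,1,0,0,0,-1,-0.18,0.3,0,-0.07,-1,0,-1,-0.18,0.3,0,-0.07,-1,0,-1,-0.18,0.73,0,-0.07,-1,0,-1,-0.18,0.73,0,-0.07,-1,0,-1,-0.18,0.73,0,-0.07,-1,0,-1,-0.18,0.73,0,-0.07,-1,0,-1,-0.18,0.73,0,-0.07,-1,0,-1,-0.18,0.73,0,-0.07,-1,0,-1,-0.18,0.73,0,-0.07,-1,0,-1,-0.18,0.73,0,-0.07,-1,0,-1,-0.18,0.73,0,-0.07,-1,0,-1,-0.18,0.73,0,-0.07,-1,0,-1,-0.18,0.73,0,-0.07,-1,0,-1,-0.18,0.73,0,-0.07,-1,0,-1,-0.18,0.73,0,-0.07,-1,0,-1]' 55
python3 -m jog '[-0.18,0.73,0,-0.07,-1,0,-1,-0.18,0.73,0,-0.07,-1,0,-1,-0.18,0.73,0,-0.07,-1,0,-1,-0.18,0.73,0,-0.07,-1,0,-1,-0.18,0.73,0,-0.07,-1,0,-1,0,0.73,-0.5,-0.02,-0.25,0,-1,0,0,0,0,0,0,-1,0,0,0,0,0,0,-1]'
python3 - <<'E'
from h import *
s=sense();print(s['q'],s['force'],s['tool_pos'],s['orientation'])
snap('scene','g4.png')
d=snap('top')['pixels'][:,:,::-1]
b=cv2.imread('pics/g4.png')
cv2.imwrite('pics/g4.png',np.hstack([cv2.resize(d[145:225,215:300],(400,400),interpolation=cv2.INTER_CUBIC),cv2.resize(b[100:300,200:400],(400,400),interpolation=cv2.INTER_CUBIC)]))
E
```

```text
time: 16.2
tool_pos: [0.4592, 0.1679, 0.3216]
orientation: [-90.2, 20.9, -4.4]
force: [0.7, 0.4, -1.7]
gripper_width: 0.0155
time: 16.87
tool_pos: [0.4403, 0.2549, 0.3105]
orientation: [-90.2, 0.1, -4.2]
force: [0.6, -0.3, -1.2]
gripper_width: 0.0152
[ 2.73288259e+01 -5.13978214e+00  1.06305672e+02 -9.70383071e-02
  7.90199886e+01 -5.84147820e+01] [ 0.62461113 -0.29794166 -1.1670756 ] [0.44034109 0.25494913 0.31045125] [-90.17846368   0.10849225  -4.23792399]
```

View pics/g4.png

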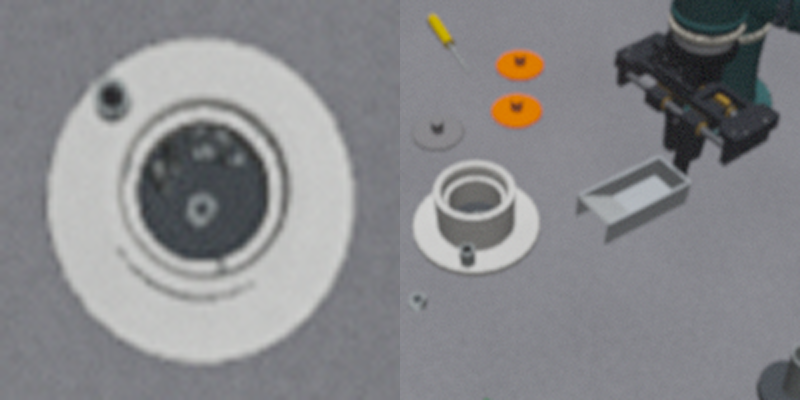

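The cup is empty and upright, the small nuts are all in the pot, and none lie outside it. Setting the cup down.

```bash
python3 -m jog '[0,0,-1,0,0,0,-1,0,0,-1,0,0,0,-1,0,0,-1,0,0,0,-1,0,0,-1,0,0,0,-1,0,0,-1,0,0,0,-1,0,0,-1,0,0,0,-1,0,0,-1,0,0,0,-1,0,0,-1,0,0,0,-1,0,0,-1,0,0,0,-1,0,0,-1,0,0,0,-1,0,0,-1,0,0,0,-1,0,0,-0.5,0,0,0,-1,0,0,-0.5,0,0,0,-1,0,0,-0.4,0,0,0,-1,0,0,-0.3,0,0,0,-1,0,0,0,0,0,0,-1,0,0,0,0,0,0,-1]'
```

```text
time: 18.38
tool_pos: [0.4434, 0.2556, 0.0577]
orientation: [-90.0, -0.1, -4.4]
force: [0.4, -0.3, 0.1]
gripper_width: 0.0154
```

```bash
python3 -m jog '[0,0,-0.1,0,0,0,-1,0,0,-0.1,0,0,0,-1,0,0,0,0,0,0,-1]'; python3 -m jog '[0,0,0,0,0,0,0.1,0,0,0,0,0,0,1,0,0,0,0,0,0,1,0,0,0,0,0,0,1,0,0,0,0,0,0,1,0,0,0,0,0,0,1,0,0,0,0,0,0,1,0,0,0,0,0,0,1,0,0,0.5,0,0,0,1,0,0,1,0,0,0,1,0,0,1,0,0,0,1,0,0,1,0,0,0,1,0,0,1,0,0,0,1,0,0,1,0,0,0,1,0,0,1,0,0,0,1,0,0,1,0,0,0,1]'
```

```text
time: 18.63
tool_pos: [0.4454, 0.2561, 0.0573]
orientation: [-90.0, -0.3, -4.3]
force: [-2.7, -3.8, 20.6]
gripper_width: 0.0154
time: 19.97
tool_pos: [0.4418, 0.2551, 0.2043]
orientation: [-90.1, -0.0, -4.4]
force: [0.5, 0.1, -0.4]
gripper_width: 0.088
```

```bash
python3 -m jog '[0.5,-0.6,0,0,0,0,1,0.8,-0.95,0,0,0,0,1,0.8,-0.95,0,0,0,0,1,0.8,-0.95,0,0,0,0,1,0.8,-0.95,0,0,0,0,1,0.8,-0.95,0,0,0,0,1,0.8,-0.95,0,0,0,0,1,0.8,-0.95,0,0,0,0,1,0.8,-0.95,0,0,0,0,1,0.8,-0.95,0,0,0,0,1,0.8,-0.95,0,0,0,0,1,0.8,-0.95,0,0,0,0,1,0.8,-0.95,0,0,0,0,1,0.8,-0.95,0,0,0,0,1,0.8,-0.95,0,0,0,0,1,0.6,-0.5,0,0,0,0,1,0,0,0,0,0,0,1,0,0,0,0,0,0,1]'
python3 - <<'E'
from h import *
d=wrist()
import pickle;pickle.dump(d,open('n1.pkl','wb'))
t=snap('top')['pixels'][:,:,::-1];b=snap('scene')['pixels'][:,:,::-1]
w=d['pixels'][:,:,::-1]
cv2.imwrite('pics/n1.png',np.vstack([np.hstack([cv2.resize(t[20:320,50:450],(400,300)),cv2.resize(b[100:400,90:490],(400,300))]),cv2.resize(w[120:270,100:412],(800,300),interpolation=cv2.INTER_CUBIC)]))
E
```

```text
time: 21.47
tool_pos: [0.688, -0.0333, 0.2027]
orientation: [-90.1, 0.0, -4.4]
force: [-0.2, -0.1, -0.2]
gripper_width: 0.0879
```

View pics/n1.png

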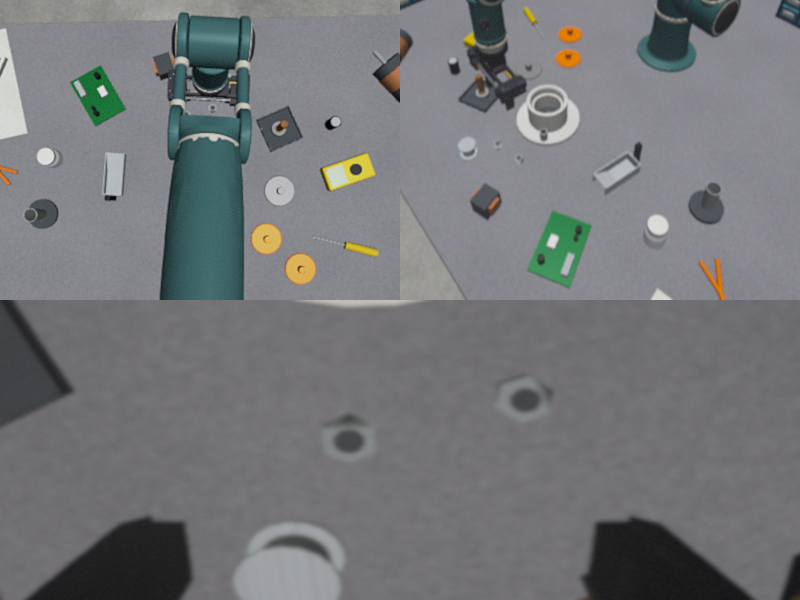

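The cup stands upright and empty, and no other big nuts are in sight. The two nuts are at wrist pixels of about (236,190) and (305,170). I'll measure their centres and flats numerically.

```bash
cat > nut.py <<'E'
from h import *
def nut(d,u,v,z=.013,R=28,thr=None):
    g=cv2.cvtColor(d['pixels'],cv2.COLOR_RGB2GRAY)
    u0,v0=int(u)-R,int(v)-R;c=cv2.resize(g[v0:v0+2*R,u0:u0+2*R],None,fx=4,fy=4,interpolation=cv2.INTER_CUBIC)
    bg=np.median(c);t=thr or bg+18
    m=(c>t).astype(np.uint8)
    n,l,st,ce=cv2.connectedComponentsWithStats(m)
    k=min((i for i in range(1,n) if st[i,4]>150),key=lambda i:np.hypot(*(ce[i]-4*R))-0.02*st[i,4])
    cs=max(cv2.findContours((l==k).astype(np.uint8),0,1)[0],key=cv2.contourArea)[:,0]
    P=np.array([pt(d,u0+(x+.5)/4-.5,v0+(y+.5)/4-.5,z)[:2] for x,y in cs])
    h=cv2.convexHull((P*1e4).astype(np.float32))[:,0]/1e4
    th=np.arange(0,180,3.);w=np.array([np.ptp(h@[np.cos(a),np.sin(a)]) for a in np.radians(th)])
    f=w[:20]+w[20:40]+w[40:]
    M=cv2.moments((h*1e4).astype(np.float32));c=np.array([M['m10'],M['m01']])/M['m00']/1e4
    return c,th[np.argmin(f)],np.round(np.sort(w)[[0,-1]],4),np.round(w[::5]*1e3,1),bg,t
E
python3 - <<'E'
from nut import *
import pickle
d=pickle.load(open('n1.pkl','rb'))
for u,v in((236,190),(305,170)):
    print(pt(d,u,v,.013)[:2]); print(*nut(d,u,v))
    g=cv2.cvtColor(d['pixels'],cv2.COLOR_RGB2GRAY)[v-18:v+18:2,u-18:u+18:2];print(g)
E
```

```text
[ 0.70892722 -0.05297802]Traceback (most recent call last):
  File "<stdin>", line 5, in <module>
  File "nut.py", line 8, in nut
    k=min((i for i in range(1,n) if st[i,4]>150),key=lambda i:np.hypot(*(ce[i]-4*R))-0.02*st[i,4])
ValueError: min() iterable argument is empty
```

Nut B has been knocked aside: it was at y≈−0.088 and is now near −0.053. Nut A hasn't moved. I'll look at the grey levels.

```bash
python3 - <<'E'
from nut import *
import pickle
d=pickle.load(open('n1.pkl','rb'))
g=cv2.cvtColor(d['pixels'],cv2.COLOR_RGB2GRAY)
for u,v in((236,190),(305,170)):
    print(pt(d,u,v,.013)[:2]);print(g[v-16:v+16:2,u-16:u+17:2])
    for t in (None,):
        bg=np.median(g[v-28:v+28,u-28:u+28])
        for dt in (8,12,16):
            try: print(dt,*nut(d,u,v,thr=bg+dt))
            except Exception as e: print(e)
E
```

```text
[ 0.70892722 -0.05297802]
[[118 119 118 115 115 118 119 119 116 114 113 113 115 116 113 114 116]
 [119 117 118 116 114 117 119 112 106 111 114 116 115 114 116 116 117]
 [117 119 119 117 115 114 104  84  74  90 108 116 116 116 117 117 115]
 [115 118 115 113 108  99  89  76  76  82  94 109 117 118 118 117 117]
 [117 118 114 104 100 103  99 100 100 102 103 109 120 121 118 117 117]
 [116 116 117 121 123 122 118 110 106 113 124 127 130 121 115 114 115]
 [117 116 118 130 135 128  97  78  76  81 110 131 133 119 112 113 113]
 [117 117 119 130 134 110  77  72  71  72  82 120 132 120 114 114 114]
 [118 117 118 130 131  99  72  71  69  71  74 115 135 121 114 115 115]
 [116 116 115 126 132 108  74  70  70  70  78 121 135 123 116 115 114]
 [114 114 114 125 133 124  92  75  73  76 103 130 135 124 116 115 114]
 [114 113 113 123 131 132 126 113 106 116 130 133 130 119 113 115 114]
 [115 114 113 116 121 129 132 133 134 134 131 125 119 113 113 115 116]
 [116 115 115 118 118 119 121 128 131 126 121 117 116 112 114 116 116]
 [116 116 114 115 115 117 116 117 118 117 115 115 114 113 115 114 114]
 [116 117
[... 1259 characters left out ...]
9 133 129 118 118 125 130 131 126 115 112 114 115]
 [114 115 113 115 118 127 132 134 135 133 128 121 117 114 111 112 115]
 [113 114 114 114 114 116 123 130 124 119 116 116 117 113 111 112 113]
 [113 113 116 114 114 114 115 117 114 113 115 115 113 112 111 111 112]
 [114 115 116 115 113 110 112 116 115 115 115 115 114 111 112 112 111]]
8 [0.69109229 0.02717469] 18.0 [0.0224 0.0273] [26.8 25.3 26.2 27.2 26.9 26.  25.2 23.4 23.4 24.  26.  27.1] 113.0 121.0
12 [0.69097408 0.02717299] 18.0 [0.0213 0.0262] [25.7 24.2 25.1 26.1 25.9 24.5 23.7 22.  22.1 23.  24.8 25.9] 113.0 125.0
16 [0.69087716 0.02718047] 18.0 [0.02   0.0251] [24.7 23.2 23.8 25.  24.7 22.9 22.3 20.5 20.9 21.7 23.5 24.9] 113.0 129.0
```

Nut B is at (0.709, −0.053) with its flats already square to the jaws. I'll grip it with the fingers part open so they stay clear of nut A.

```bash
python3 -m jog '[0.5,-0.5,-1,0,0,0,0.2,0.5,-0.5,-1,0,0,0,0.2,0.05,0,-1,0,0,0,0.2,0,0,-1,0,0,0,0.2,0,0,-1,0,0,0,0.2,0,0,-1,0,0,0,0.2,0,0,-1,0,0,0,0.2,0,0,-1,0,0,0,0.2,0,0,-1,0,0,0,0.2,0,0,-0.4,0,0,0,0.2,0,0,-0.4,0,0,0,0.2,0,0,0,0,0,0,0.2,0,0,0,0,0,0,-1,0,0,0,0,0,0,-1,0,0,0,0,0,0,-1,0,0,0,0,0,0,-1,0,0,0,0,0,0,-1,0,0,0,0,0,0,-1]' 30
python3 -m jog '[0,0,0,0,0,0,-1,0,0,0,0,0,0,-1,0,0,0.5,0,0,0,-1,0,0,1,0,0,0,-1,0,0,1,0,0,0,-1,0,0,1,0,0,0,-1,0,0,1,0,0,0,-1,0,0,1,0,0,0,-1,0,0,1,0,0,0,-1,0,0,1,0,0,0,-1,0,0,0,0,0,0,-1]'
```

```text
time: 23.12
tool_pos: [0.7097, -0.053, 0.0077]
orientation: [-90.1, -0.1, -4.4]
force: [-0.7, 0.4, 3.0]
gripper_width: 0.0237
time: 24.03
tool_pos: [0.7116, -0.0532, 0.162]
orientation: [-90.1, -0.5, -4.4]
force: [1.5, -0.1, 1.2]
gripper_width: 0.0231
```

Gripped at 23.5 mm, across the flats. Now to the pot.

```bash
python3 -m jog '[-0.9,0.1,0,0,0,0,-1,-1,0.1,0,0,0,0,-1,-1,0.1,0,0,0,0,-1,-1,0.1,0,0,0,0,-1,-1,0.1,0,0,0,0,-1,-1,0.1,0,0,0,0,-1,-1,0.1,0,0,0,0,-1,-1,0.1,0,0,0,0,-1,-1,0.1,0,0,0,0,-1,0,0,-0.8,0,0,0,-1,0,0,-1,0,0,0,-1,0,0,-1,0,0,0,-1,0,0,-1,0,0,0,-1,0,0,0,0,0,0,-1,0,0,0,0,0,0,-0.3,0,0,0,0,0,0,-0.3,0,0,0,0,0,0,-0.3,0,0,0,0,0,0,-0.3,0,0,0,0,0,0,-0.3]'
python3 -m jog '[0,0,1,0,0,0,-0.3,0,0,1,0,0,0,-0.3,0,0,1,0,0,0,-0.3,0,0,1,0,0,0,-0.3,0,0,1,0,0,0,-0.3,0,0,1,0,0,0,-0.3,0.7,0.3,0,0,0,-1,0,1,0.4,0,0,0,-1,0,1,0.4,0,0,0,-1,0,1,0.4,0,0,0,-1,0.2,1,0.4,0,0,0,-1,0.2,1,0.4,0,0,0,-0.5,0.2,1,0.4,0,0,0,0,0.2,0.5,0.4,0,0,0,0,0.2,0,0,0,0,0,0,0.2,0,0,0,0,0,0,0.2]'
python3 - <<'E'
from h import *
d=wrist()
import pickle;pickle.dump(d,open('n2.pkl','wb'))
s=sense();print(s['gripper_width'])
u,v=map(int,proj(d,(.691,.029,.013)));print(u,v)
g=d['pixels'][:,:,::-1];t=snap('top')['pixels'][:,:,::-1]
A=cv2.resize(g[max(v-40,0):v+40,max(u-40,0):u+40],(600,600),interpolation=cv2.INTER_CUBIC)
cv2.imwrite('pics/n2.png',A)
E
```

```text
time: 25.62
tool_pos: [0.5319, -0.035, 0.0817]
orientation: [-90.1, -0.1, -4.4]
force: [-0.4, 0.1, -0.2]
gripper_width: 0.0307
time: 26.95
tool_pos: [0.6747, 0.0274, 0.2004]
orientation: [-90.1, 0.0, -26.3]
force: [-1.2, 0.4, -1.1]
gripper_width: 0.0526
0.05277092798142371
259 183
```

View pics/n2.png

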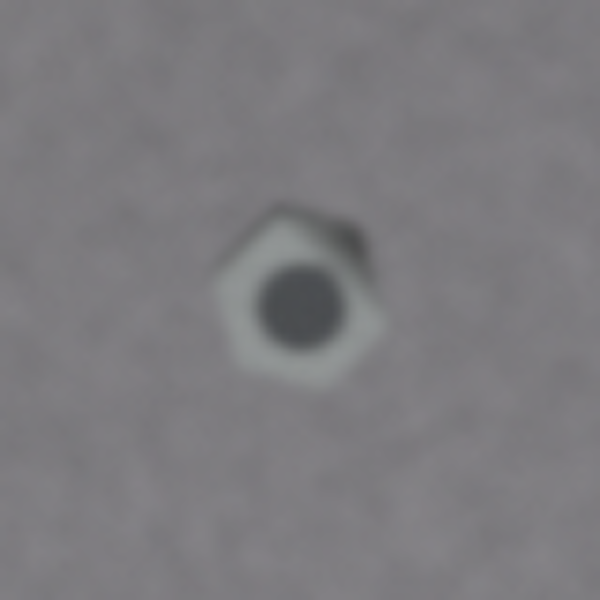

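The crop shows nut A with its hole at (300,305) and its left flat about 16° off the jaws. I'll turn +16° and grip.

```bash
python3 -m jog '[0.5,0.08,-1,0,0,1,0.2,0.3,0,-1,0,0,1,0.2,0,0,-1,0,0,1,0.2,0,0,-1,0,0,1,0.2,0,0,-1,0,0,0,0.2,0,0,-1,0,0,0,0.2,0,0,-1,0,0,0,0.2,0,0,-1,0,0,0,0.2,0,0,-1,0,0,0,0.2,0,0,-0.4,0,0,0,0.2,0,0,-0.3,0,0,0,0.2,0,0,0,0,0,0,0.2,0,0,0,0,0,0,-1,0,0,0,0,0,0,-1,0,0,0,0,0,0,-1,0,0,0,0,0,0,-1,0,0,0,0,0,0,-1,0,0,0,0,0,0,-1]' 30
python3 -m jog '[0,0,0,0,0,0,-1,0,0,0,0,0,0,-1,0,0,0.5,0,0,0,-1,0,0,1,0,0,0,-1,0,0,1,0,0,0,-1,0,0,1,0,0,0,-1,0,0,1,0,0,0,-1,0,0,1,0,0,0,-1,0,0,1,0,0,0,-1,0,0,1,0,0,0,-1,0,0,0,0,0,0,-1]'
```

```text
time: 28.55
tool_pos: [0.6917, 0.0288, 0.0076]
orientation: [-90.1, -0.1, -10.4]
force: [0.0, -0.3, 2.8]
gripper_width: 0.0234
time: 29.47
tool_pos: [0.6937, 0.0288, 0.1619]
orientation: [-90.0, -0.5, -10.4]
force: [0.4, 1.0, 0.8]
gripper_width: 0.0232
```

```bash
python3 -m jog '[-0.9,-0.35,0,0,0,0,-1,-1,-0.4,0,0,0,0,-1,-1,-0.4,0,0,0,0,-1,-1,-0.4,0,0,0,0,-1,-1,-0.4,0,0,0,0,-1,-1,-0.4,0,0,0,0,-1,-1,-0.4,0,0,0,0,-1,-1,-0.4,0,0,0,0,-1,0,0,0,0,0,0,-1,0,0,-1,0,0,0,-1,0,0,-1,0,0,0,-1,0,0,-1,0,0,0,-1,0,0,-0.8,0,0,0,-1,0,0,0,0,0,0,-1,0,0,0,0,0,0,-0.3,0,0,0,0,0,0,-0.3,0,0,0,0,0,0,-0.3,0,0,0,0,0,0,-0.3,0,0,0,0,0,0,-0.3]'
python3 -m jog '[0,0,1,0,0,0,-0.3,0,0,1,0,0,0,-0.3,0,0,1,0,0,0,-0.3,0,0,1,0,0,0,-0.3,0,0,1,0,0,0,-0.3,0,0,1,0,0,0,-0.3,-0.4,-1,0,0,0,0,0.2,-0.4,-1,0,0,0,0,0.2,-0.4,-1,0,0,0,0,0.2,-0.4,-1,0,0,0,0,0.2,-0.4,-1,0,0,0,0,0.2,-0.4,-1,0,0,0,0,0.2,-0.4,-1,0,0,0,0,0.2,-0.4,-1,0,0,0,0,0.2,-0.4,-1,0,0,0,0,0.2,-0.4,-1,0,0,0,0,0.2,-0.2,-0.8,0,0,0,0,0.2,0,0,0,0,0,0,0.2,0,0,0,0,0,0,0.2]'
python3 - <<'E'
from h import *
d=wrist()
import pickle;pickle.dump(d,open('c2.pkl','wb'))
t=snap('top');b=snap('scene')
pickle.dump((t,b),open('c2tb.pkl','wb'))
g=d['pixels'][:,:,::-1]
A=np.vstack([np.hstack([cv2.resize(t['pixels'][145:225,215:300,::-1],(400,300),interpolation=cv2.INTER_CUBIC),cv2.resize(b['pixels'][90:384,80:472,::-1],(400,300))]),cv2.resize(g[120:270,100:412],(800,300))])
cv2.imwrite('pics/c2.png',A);print(sense()['tool_pos'])
E
```

```text
time: 31.05
tool_pos: [0.5339, -0.0343, 0.0817]
orientation: [-90.1, -0.1, -10.4]
force: [-0.1, 0.4, -0.3]
gripper_width: 0.0308
time: 32.63
tool_pos: [0.4489, -0.2508, 0.2011]
orientation: [-90.1, -0.1, -10.5]
force: [-0.0, 0.4, -0.1]
gripper_width: 0.0531
[ 0.44918453 -0.24954999  0.20069712]
```

View pics/c2.png

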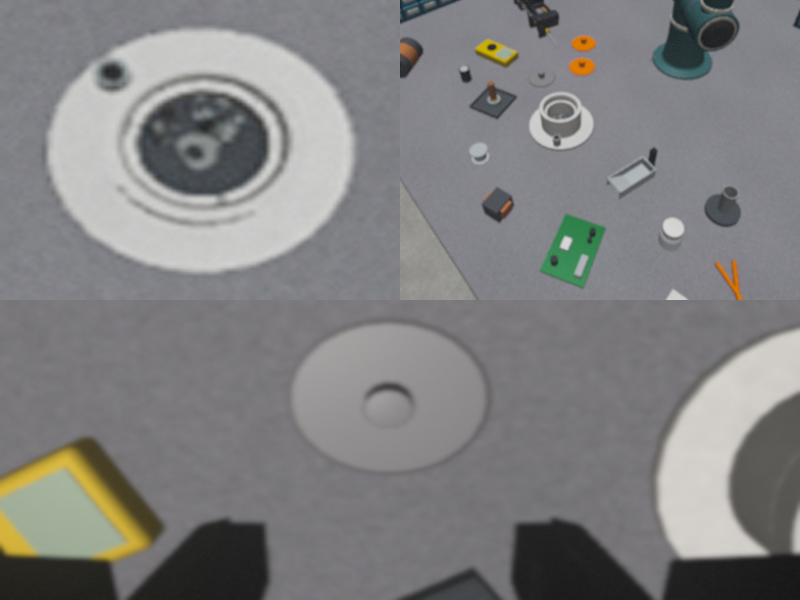

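The bench is clear of nuts: both big nuts and the small ones are in the pot. The grey cover is at wrist (252,168), knob top (251,174).

```bash
python3 - <<'E'
from h import *
import pickle
d=pickle.load(open('c2.pkl','rb'))
print(pt(d,251.3,174,.033),pt(d,252.1,168.2,.009))
for u,v in((213.5,168),(290.7,168),(252,130),(252,206.5)):print(pt(d,u,v,.006)[:2])
E
```

```text
[ 0.447011   -0.25057224  0.033     ] [ 0.44595903 -0.24949513  0.009     ]
[ 0.43791291 -0.29426242]
[ 0.45448578 -0.20481715]
[ 0.40246791 -0.24154888]
[ 0.49336143 -0.25840107]
```

```bash
python3 -m jog '[-0.1,0,-1,0,0,0,0.2,0,0,-1,0,0,0,0.2,0,0,-1,0,0,0,0.2,0,0,-1,0,0,0,0.2,0,0,-1,0,0,0,0.2,0,0,-1,0,0,0,0.2,0,0,-1,0,0,0,0.2,0,0,-1,0,0,0,0.2,0,0,-0.7,0,0,0,0.2,0,0,-0.6,0,0,0,0.2,0,0,0,0,0,0,0.2,0,0,0,0,0,0,-1,0,0,0,0,0,0,-1,0,0,0,0,0,0,-1,0,0,0,0,0,0,-1,0,0,0,0,0,0,-1,0,0,0,0,0,0,-1,0,0,0,0,0,0,-1]' 30
python3 -m jog '[0,0,0,0,0,0,-1,0,0,0.5,0,0,0,-1,0,0,1,0,0,0,-1,0,0,1,0,0,0,-1,0,0,1,0,0,0,-1,0,0,1,0,0,0,-1,0,0,1,0,0,0,-1,0,0,1,0,0,0,-1,0,0,1,0,0,0,-1,0,0,0,0,0,0,-1]'
```

```text
time: 34.28
tool_pos: [0.4477, -0.2508, 0.0155]
orientation: [-90.1, -0.1, -10.4]
force: [-0.1, 1.3, 4.9]
gripper_width: 0.0214
time: 35.12
tool_pos: [0.4492, -0.2517, 0.1691]
orientation: [-90.3, -0.4, -10.4]
force: [0.4, -0.5, 0.5]
gripper_width: 0.021
```

```bash
python3 -m jog '[0.38,0.9,0,0,0,0,-1,0.38,1,0,0,0,0,-1,0.38,1,0,0,0,0,-1,0.38,1,0,0,0,0,-1,0.38,1,0,0,0,0,-1,0.38,1,0,0,0,0,-1,0.38,1,0,0,0,0,-1,0.38,1,0,0,0,0,-1,0.38,1,0,0,0,0,-1,0.38,1,0,0,0,0,-1,0.38,1,0,0,0,0,-1,0,0,0,0,0,0,-1,0,0,0,0,0,0,-1,0,0,-0.5,0,0,0,-1,0,0,-1,0,0,0,-1,0,0,-1,0,0,0,-1,0,0,0,0,0,0,-1,0,0,0,0,0,0,-1]'
python3 - <<'E'
from h import *
d=wrist()
import pickle;pickle.dump(d,open('k.pkl','wb'));pickle.dump(snap('scene'),open('ks.pkl','wb'))
g=d['pixels'][:,:,::-1];b=pickle.load(open('ks.pkl','rb'))['pixels'][:,:,::-1]
cv2.imwrite('pics/k.png',np.hstack([cv2.resize(g[110:240,160:350],(400,400*130//190)),cv2.resize(b[140:230,180:310],(400,400*130//190))]))
E
```

```text
time: 36.62
tool_pos: [0.5284, -0.033, 0.1125]
orientation: [-90.1, 0.3, -10.4]
force: [0.7, -0.1, -0.9]
gripper_width: 0.0213
```

View pics/k.png

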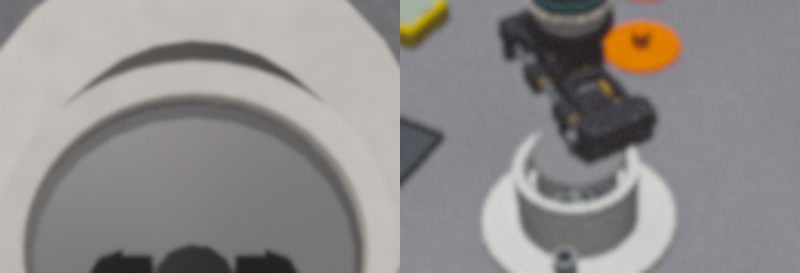

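The plate looks centred left–right in the mouth: plate edges 32 and 358, recess edges about 22 and 370. I'll check the fore–aft offset numerically.

```bash
python3 - <<'E'
from h import *
import pickle
d=pickle.load(open('k.pkl','rb'))
f=lambda x,y,z:pt(d,160+x*.475,110+y*.476,z)[:2]
a=np.radians(180-10.4); n=np.array([np.cos(a),np.sin(a)])
n=-np.array(d['pose'])[:2,1];n/=np.linalg.norm(n);print('up dir',n)
p=f(190,118,.105);q=f(194,60,.088);r=f(194,96,.088)
print('plate c',p-n*.0475,'rim c outer',q-n*.062,'inner',r-n*.053)
for nm,x1,x2,y,z in(('plate',32,360,240,.103),('rec',23,372,240,.087)):
    print(nm,f(x1,y,z),f(x2,y,z),(f(x1,y,z)+f(x2,y,z))/2)
E
```

```text
up dir [-0.9834504   0.18117755]
plate c [ 0.53151084 -0.0338177 ] rim c outer [ 0.53337942 -0.0331478 ] inner [ 0.53439403 -0.03333768]
plate [ 0.51062642 -0.07437799] [0.52703207 0.01460457] [ 0.51882925 -0.02988671]
rec [ 0.51596674 -0.08296459] [0.53529928 0.02178008] [ 0.52563301 -0.03059226]
```

```bash
python3 -m jog '[0.15,0,0,0,0,0,-1,0,0,-0.25,0,0,0,-1,0,0,-0.25,0,0,0,-1,0,0,-0.25,0,0,0,-1,0,0,-0.15,0,0,0,-1,0,0,0,0,0,0,-1]'
```

```text
time: 37.22
tool_pos: [0.5326, -0.0321, 0.0953]
orientation: [-90.1, 0.1, -10.3]
force: [0.5, 0.7, -1.1]
gripper_width: 0.0208
```

```bash
python3 -m jog '[0,0,-0.1,0,0,0,-1,0,0,-0.1,0,0,0,-1,0,0,0,0,0,0,-1]'
```

```text
time: 37.47
tool_pos: [0.5333, -0.0322, 0.0921]
orientation: [-90.1, 0.0, -10.4]
force: [1.2, 0.3, -1.3]
gripper_width: 0.0211
```

```bash
python3 -m jog '[0,-0.05,-0.06,0,0,0,-1,0,0,0,0,0,0,-1,0,0,0,0,0,0,-0.3,0,0,0,0,0,0,0,0,0,0,0,0,0,0.2,0,0,0,0,0,0,0.2,0,0,0,0,0,0,0.2,0,0,0.5,0,0,0,0.2,0,0,1,0,0,0,0.2,0,0,1,0,0,0,0.2,0,0,1,0,0,0,0.2,0,0,1,0,0,0,0.2,0,0,1,0,0,0,0.2,0,0,0,0,0,0,0.2]'
python3 - <<'E'
from h import *
import pickle
d=wrist();b=snap('scene');pickle.dump((d,b),open('k2.pkl','wb'))
g=d['pixels'][:,:,::-1];b=b['pixels'][:,:,::-1]
cv2.imwrite('pics/k2.png',np.hstack([cv2.resize(g[120:250,160:350],(400,400*130//190)),cv2.resize(b[140:230,180:310],(400,400*130//190))]))
E
```

```text
time: 38.63
tool_pos: [0.5366, -0.0336, 0.207]
orientation: [-90.1, -0.5, -10.4]
force: [1.3, 0.3, 0.0]
gripper_width: 0.053
```

View pics/k2.png

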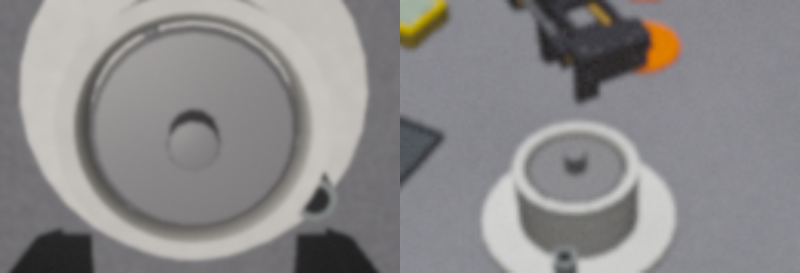

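The cover lies level in the mouth, knob up, with the knob top at about (192,146) in the crop. Next, the pusher.

```bash
python3 -m jog '[0.45,-1,0,0,0,0,0.2,0.45,-1,0,0,0,0,0.2,0.45,-1,0,0,0,0,0.2,0.45,-1,0,0,0,0,0.2,0.45,-1,0,0,0,0,0.2,0.45,-1,0,0,0,0,0.2,0.45,-1,0,0,0,0,0.2,0.45,-1,0,0,0,0,0.2,0.45,-1,0,0,0,0,0.2,0.45,-1,0,0,0,0,0.2,0.45,-0.9,0,0,0,0,0.2,0,0,0,0,0,0,0.2,0,0,0,0,0,0,0.2]'
python3 - <<'E'
from h import *
import pickle
k=pickle.load(open('k2.pkl','rb'))[0]
print('knob',pt(k,251.2,189.5,.108))
d=wrist();pickle.dump(d,open('pu.pkl','wb'))
hsv=cv2.cvtColor(d['pixels'],cv2.COLOR_RGB2HSV)
m=((hsv[:,:,0]<22)&(hsv[:,:,1]>80)&(hsv[:,:,2]>40)).astype(np.uint8)
n,l,st,ce=cv2.connectedComponentsWithStats(m)
for i in range(1,n):
    if st[i,4]>40: print(st[i],ce[i])
print('expected',proj(d,(.6375,-.252,.092)),proj(d,(.6375,-.252,.022)),sense()['tool_pos'])
u,v=map(int,proj(d,(.6375,-.252,.092)))
print(hsv[v-30:v+50:5,u-20:u+24:5].tolist()) if 0 else None
g=cv2.cvtColor(d['pixels'],cv2.COLOR_RGB2GRAY)
print(g[v-28:v+36:3,u-28:u+29:3])
E
```

```text
time: 39.82
tool_pos: [0.6315, -0.2515, 0.1989]
orientation: [-90.0, 0.2, -10.4]
force: [-0.0, 0.6, -0.0]
gripper_width: 0.0527
knob [ 0.53280936 -0.03282445  0.108     ]
[238 170  24  40 753] [249.6560425  190.28818061]
[126 271  21  51 547] [134.35283364 295.85009141]
[356 271  22  51 567] [368.26455026 295.09876543]
[ 159  319  288   29 1825] [326.33589041 337.16657534]
expected (np.float64(251.6942341252958), np.float64(198.90660034178126)) (np.float64(251.70694391060036), np.float64(179.69787581035618)) [ 0.63143784 -0.25067653  0.199299  ]
[[ 78  77  77  79 133 149 146 135 118 114 117 135 146 149 134  77  76  76
   75]
 [ 76  75  75 112 149 145 132 118  86  77  89 119 134 150 148 107  76  76
   75]
 [ 75  75  77 129 146 143 125  65  56  53  50  61 126 145 147 125  75  75
   76]
 [ 75  77  79 136 145 142  93  55  56  53  51  47  94 145 146 138  78  75
   77]
 [ 76  76  77 132 144 144  76  54  54  52  50  48  76 145 150 135  78  77
   76]
 [ 77  77  78 119 146 139  66  54  53  52  50  48  66 146 149 117  76  77
   76]
 [ 78  78  78  93 143 133  61  57  77  77  70  51  59 144 146 
[... 534 characters left out ...]
  84  97 105  99  82  77  76  77  76  77  70
   55]
 [ 77  76  75  77  77  75  74  76  77  77  76  76  76  77  77  73  58  59
   76]
 [ 73  75  76  76  75  75  77  77  75  77  77  76  76  73  63  54  71  90
  118]
 [ 61  75  74  75  78  78  76  76  77  77  76  76  67  54  68  84 111 122
  125]
 [ 56  69  76  78  77  75  76  76  77  76  72  56  61  78 102 120 127 132
  129]
 [ 80  53  75  75  75  76  76  76  74  58  56  74  98 123 128 129 129 133
  130]
 [112  70  57  76  75  76  75  64  54  70  90 113 125 129 127 128 130 127
  126]
 [129 100  59  64  74  70  55  65  83 109 127 129 129 129 126 127 131 126
  126]
 [128 123  86  54  57  62  80 105 125 130 127 131 127 126 125 127 129 125
  125]]
```

The handle top is at wrist (249.8,199.3), which gives a pusher axis of about (0.638, −0.2535). Gripping the handle.

```bash
python3 -m jog '[0.32,-0.15,-1,0,0,0,0.2,0,0,-1,0,0,0,0.2,0,0,-1,0,0,0,0.2,0,0,-1,0,0,0,0.2,0,0,-1,0,0,0,0.2,0,0,-1,0,0,0,0.2,0,0,-1,0,0,0,0.2,0,0,-0.6,0,0,0,0.2,0,0,0,0,0,0,0.2,0,0,0,0,0,0,-1,0,0,0,0,0,0,-1,0,0,0,0,0,0,-1,0,0,0,0,0,0,-1,0,0,0,0,0,0,-1,0,0,0,0,0,0,-1,0,0,0,0,0,0,-1,0,0,0,0,0,0,-1]' 60
python3 -c "
from station import *;print(sense()['tool_pos'])"
python3 -m jog '[0,0,0,0,0,0,-1,0,0,0.5,0,0,0,-1,0,0,1,0,0,0,-1,0,0,1,0,0,0,-1,0,0,1,0,0,0,-1,0,0,1,0,0,0,-1,0,0,1,0,0,0,-1,0,0,1,0,0,0,-1,0,0,1,0,0,0,-1,0,0,0,0,0,0,-1,0,0,0,0,0,0,-1]' 60
```

```text
time: 41.28
tool_pos: [0.6398, -0.2549, 0.0507]
orientation: [-90.1, -0.1, -10.4]
force: [-0.5, 0.1, 4.9]
gripper_width: 0.0207
[ 0.63980784 -0.25485552  0.05065262]
time: 42.2
tool_pos: [0.6394, -0.2544, 0.2003]
orientation: [-90.1, -0.1, -10.4]
force: [-0.1, -0.1, -1.0]
gripper_width: 0.0208
```

Gripped. I'll carry it over the knob and lower to just above it.

```bash
python3 -m jog '[-0.48,1,0,0,0,0,-1,-0.48,1,0,0,0,0,-1,-0.48,1,0,0,0,0,-1,-0.48,1,0,0,0,0,-1,-0.48,1,0,0,0,0,-1,-0.48,1,0,0,0,0,-1,-0.48,1,0,0,0,0,-1,-0.48,1,0,0,0,0,-1,-0.48,1,0,0,0,0,-1,-0.48,1,0,0,0,0,-1,-0.48,1,0,0,0,0,-1,0,0,0,0,0,0,-1,0,0,-0.5,0,0,0,-1,0,0,-0.5,0,0,0,-1,0,0,-0.5,0,0,0,-1,0,0,-0.4,0,0,0,-1,0,0,0,0,0,0,-1,0,0,0,0,0,0,-1]'
python3 -m jog '[0,0,-0.1,0,0,0,-1,0,0,-0.1,0,0,0,-1,0,0,-0.1,0,0,0,-1,0,0,0,0,0,0,-1]'
```

```text
time: 43.7
tool_pos: [0.5326, -0.0347, 0.1598]
orientation: [-90.1, 0.1, -10.4]
force: [-0.1, 0.3, -1.6]
gripper_width: 0.0206
time: 44.03
tool_pos: [0.5334, -0.0343, 0.1553]
orientation: [-90.1, -0.0, -10.4]
force: [-0.8, 0.6, -2.5]
gripper_width: 0.0205
```

```bash
for i in 1 2 3; do python3 -m jog '[0,0.02,-0.1,0,0,0,-1,0,0,0,0,0,0,-1]' | grep -E 'pos|force'; done
```

```text
tool_pos: [0.5338, -0.0339, 0.154]
force: [-0.4, -1.6, 0.5]
tool_pos: [0.5335, -0.0334, 0.1514]
force: [0.4, -0.7, -2.3]
tool_pos: [0.5342, -0.0334, 0.1498]
force: [1.5, -1.4, 2.1]
```

```bash
for i in 1 2 3 4; do python3 -m jog '[0,0,-0.1,0,0,0,-1,0,0,0,0,0,0,-1]' | grep -E 'pos|force'; done
```

```text
tool_pos: [0.5333, -0.033, 0.147]
force: [0.3, 0.7, -1.4]
tool_pos: [0.533, -0.0328, 0.1455]
force: [-2.3, -0.7, 5.2]
tool_pos: [0.5334, -0.0329, 0.1455]
force: [-6.8, 0.6, 15.4]
tool_pos: [0.5339, -0.033, 0.1454]
force: [-8.8, 0.9, 25.1]
```

It stopped hard at TCP z = 0.1455, which puts the foot at 0.0988 (a seated knob top is at 0.099), with the force climbing to 25 N. I'll lift and check the cover height from the cameras before returning the pusher.

```bash
python3 -m jog '[0,0,0.5,0,0,0,-1,0,0,0.5,0,0,0,-1,0,0,1,0,0,0,-1,0,0,1,0,0,0,-1,0,0,0.3,0,0,0,-1,0.48,-1,0,0,0,0,-1,0.48,-1,0,0,0,0,-1,0.48,-1,0,0,0,0,-1,0.48,-1,0,0,0,0,-1,0.48,-1,0,0,0,0,-1,0.48,-1,0,0,0,0,-1,0.48,-1,0,0,0,0,-1,0.48,-1,0,0,0,0,-1,0.48,-1,0,0,0,0,-1,0.48,-1,0,0,0,0,-1,0.48,-1,0,0,0,0,-1,0,-0.06,0,0,0,0,-1,0,0,0,0,0,0,-1,0,0,0,0,0,0,-1]'
python3 - <<'E'
from h import *
import pickle
t=snap('top');b=snap('scene');d=wrist();pickle.dump((t,b,d),open('f.pkl','wb'))
b0=pickle.load(open('k2.pkl','rb'))[1]
print('scene knob top expected at unseated/seated',proj(b,(.533,-.033,.108)),proj(b,(.533,-.033,.099)))
def knob(x):
    g=cv2.cvtColor(x['pixels'],cv2.COLOR_RGB2GRAY)[170:205,225:275];return g
print(knob(b0)[12:34:2,:44:2]);print(knob(b)[12:34:2,:44:2])
# plate visible ellipse in scene: shift of dark knob between before/after
g0=knob(b0).astype(np.float32);g1=knob(b).astype(np.float32)
P=g0[10:28,12:34]
r=cv2.matchTemplate(g1,P,cv2.TM_CCOEFF_NORMED);print(cv2.minMaxLoc(r))
E
```

```text
time: 46.78
tool_pos: [0.6382, -0.2537, 0.2058]
orientation: [-90.0, 0.1, -10.4]
force: [-1.2, 0.1, -2.2]
gripper_width: 0.0209
scene knob top expected at unseated/seated (np.float64(237.26883368417262), np.float64(189.59185736835332)) (np.float64(237.39220444009078), np.float64(191.70366151415442))
[[153 176 194 193 191 189 183 184 189 194 196 182 163 142 135 138 138 139
  141 137 140 138]
 [195 188 172 152 137 131 129 131 134 148 168 187 199 183 149 135 138 138
  137 136 137 139]
 [174 135 125 130 131 133 135 137 134 129 125 138 170 199 188 148 136 140
  139 139 139 139]
 [121 129 137 140 137 137 139 138 138 137 136 128 127 165 199 185 139 138
  137 141 139 138]
 [131 141 137 139 132 141 140 127 135 138 139 137 129 127 182 202 159 137
  140 139 140 139]
 [138 141 138 139 113 115 116  96 130 138 139 137 136 122 156 204 178 138
  137 140 140 141]
 [139 139 138 140 108  68  71  72 127 139 140 141 140 126 146 202 200 177
  147 138 139 139]
 [140 138 138 141 122  86  77  98 135 140 137 140 139 128 151 204 199 207
  189 150 137 138]
 [139 138 140 137 140 132 127 135 141 139 139 139 138 1
[... 609 characters left out ...]
4 136 137 139 137 137 138 138 136 126 112 125 179 202 158 137
  136 137 138 141]
 [121 136 135 139 138 135 138 133 133 138 139 138 128 111 156 200 174 138
  136 137 138 139]
 [137 140 139 138 117 113 122 100 126 137 139 138 137 114 142 200 198 172
  146 138 137 138]
 [136 135 136 137 113  70  70  69 125 138 137 138 138 127 152 202 195 205
  186 147 134 133]
 [141 137 137 139 128  82  73  92 131 139 137 139 139 128 176 201 180 205
  206 189 147 135]
 [137 140 141 136 138 127 121 130 139 140 138 136 135 152 199 183 160 204
  207 205 186 138]
 [138 136 138 138 140 138 139 141 137 136 138 139 164 196 189 122 157 203
  203 207 202 163]]
(-0.4739491939544678, 0.9434987306594849, (28, 5), (12, 10))
```

The knob dropped about 2 px in the scene view, and 2.1 px is expected for the full 9 mm, so the cover is home. Setting the pusher back in its tray.

```bash
python3 -m jog '[0,0,-1,0,0,0,-1,0,0,-1,0,0,0,-1,0,0,-1,0,0,0,-1,0,0,-1,0,0,0,-1,0,0,-1,0,0,0,-1,0,0,-1,0,0,0,-1,0,0,-1,0,0,0,-1,0,0,-0.25,0,0,0,-1,0,0,0,0,0,0,-1,0,0,0,0,0,0,-1]'
for i in 1 2 3; do python3 -m jog '[0,0,-0.1,0,0,0,-1,0,0,0,0,0,0,-1]' | grep -E 'pos|force'; done
```

```text
time: 47.77
tool_pos: [0.6391, -0.2539, 0.0628]
orientation: [-90.1, -0.0, -10.3]
force: [0.4, 0.0, -1.2]
gripper_width: 0.021
tool_pos: [0.6401, -0.2547, 0.0621]
force: [-0.4, -0.5, -2.0]
tool_pos: [0.6394, -0.2545, 0.0591]
force: [0.7, 0.8, -2.1]
tool_pos: [0.6388, -0.2543, 0.0562]
force: [0.8, 1.2, -1.9]
```

```bash
for i in 1 2 3; do python3 -m jog '[0,0,-0.08,0,0,0,-1,0,0,0,0,0,0,-1,0,0,0,0,0,0,-1]' | grep -E 'pos|force'; done
```

```text
tool_pos: [0.6388, -0.2542, 0.0544]
force: [0.2, -0.3, -1.7]
tool_pos: [0.6388, -0.2542, 0.0529]
force: [0.4, -1.0, -2.7]
tool_pos: [0.6388, -0.2542, 0.0513]
force: [-0.2, 0.6, -1.8]
```

```bash
python3 -m jog '[0,0,-0.06,0,0,0,-1,0,0,0,0,0,0,-1,0,0,0,0,0,0,-1]' | grep -E 'pos|force'; python3 -m jog '[0,0,-0.03,0,0,0,-1,0,0,0,0,0,0,-1]' | grep -E 'pos|force'
```

```text
tool_pos: [0.6391, -0.2544, 0.0508]
force: [-1.4, -0.4, 1.6]
tool_pos: [0.6392, -0.2544, 0.0508]
force: [-2.1, 0.3, 4.8]
```

Touchdown. Releasing and retreating.

```bash
python3 -m jog '[0,0,0,0,0,0,-0.4,0,0,0,0,0,0,0,0,0,0,0,0,0,0.2,0,0,0,0,0,0,0.2,0,0,0,0,0,0,0.2,0,0,0.5,0,0,0,0.2,0,0,1,0,0,0,0.2,0,0,1,0,0,0,0.2,0,0,1,0,0,0,0.2,0,0,1,0,0,0,0.2,0,0,1,0,0,0,0.2,0,0,1,0,0,0,0.2,0,0,1,0,0,0,0.2,-1,0,0,0,0,0,0.2,-1,0,0,0,0,0,0.2,-1,0,0,0,0,0,0.2,-1,-1,0,0,0,0,0.2,-1,-1,0,0,0,0,0.2,-1,-1,0,0,0,0,0.2,0,0,0,0,0,0,0.2]'
python3 - <<'E'
from h import *
t=snap('top')['pixels'][:,:,::-1];b=snap('scene')['pixels'][:,:,::-1]
r=lambda x:cv2.resize(x,(400,300),interpolation=cv2.INTER_CUBIC)
cv2.imwrite('pics/f.png',np.vstack([np.hstack([r(t[30:320,70:457]),r(b[100:370,80:440])]),np.hstack([r(t[110:230,200:360]),r(b[130:250,140:300])])]))
E
```

```text
time: 51.1
tool_pos: [0.516, -0.3171, 0.2006]
orientation: [-90.2, 0.0, -10.5]
force: [-0.6, 0.1, 0.4]
gripper_width: 0.0528
```

View pics/f.png

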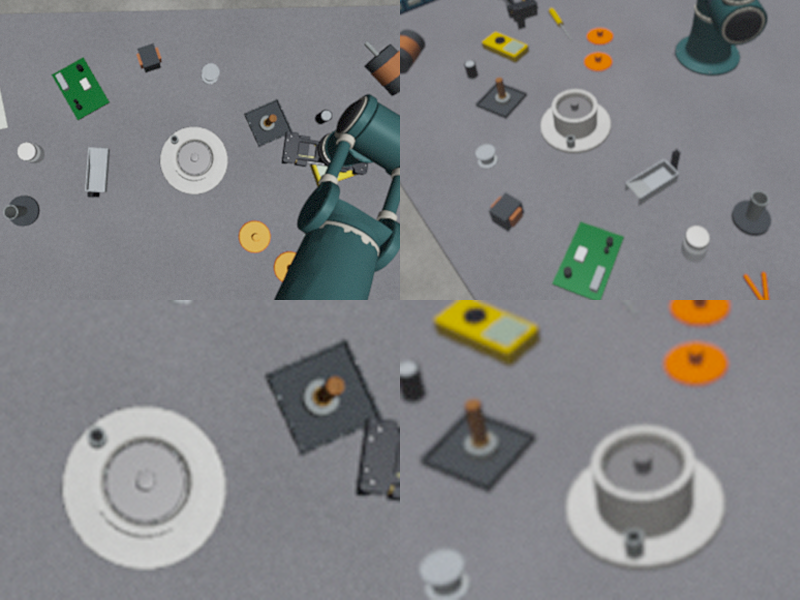

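The last picture shows the cover sunk in the mouth with its knob up (645,465 in the lower right crop). The pusher is upright in its tray, the cup is upright and empty, no nuts are on the bench, and the other things are undisturbed.

```bash
python3 -c "
from station import *;print(job_done())"
```

```text
the job is handed in; nothing more can be done
None
```

The job is done and handed in at about 51 s of the 210 s allowed. I poured the six small nuts into the pot and added both big nuts, which were the only ones I saw on the bench. One big nut had been knocked a few centimetres aside, so I measured it again before gripping it. I then laid the grey cover in the mouth, let go of it, and pressed it down with the pusher. The pusher is back in its tray, and the cup stands upright and empty near its old place, turned about half round.

**Cover:** the pusher's foot stopped at z ≈ 99 mm, the height of a seated knob, and the force rose to about 25 N. The knob had dropped about 2 px in the scene view, against 2.1 px expected for the full 9 mm. I saw no clear force peak at the snap itself: readings taken between steps stayed below 6 N until the hard stop.

**Last picture:** the cover is home with its knob up, the pusher is upright, the cup is upright and empty, no nuts lie outside the pot, and I saw nothing else on the bench disturbed. In the top view the arm hid part of the multimeter area.

**Disagreements:**
- An automatic template match of the knob's shift found none; I put that down to the rim dominating the match and relied on the grey levels instead.
- When I set the cup down it pressed on the bench with about 21 N for a moment.

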